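# Unstack the sample jars into their holders

## Task

Take the two stacks of sample jars apart and stand each of the five jars in the shallow holder of its own shape and size, lid up, flat on the holder's floor inside the rim. Never tip a jar over on the way, and leave all five standing still in their holders.

Things in the scene. Friction and masses are not known exactly. Their poses are not given: they have to be found in the camera images.
- jar_round_large: Loose closed round glass jar (large) with a black screw lid, straight-sided, 64 mm in diameter, 44 mm tall with the lid, under 0.3 kg. Origin: centre of its underside; z up. At the start it stands on the table as the bottom of one of the two stacks.
- jar_square_large: Loose closed square glass jar (large) with a black screw lid, straight-sided, 60 x 60 mm, its sides along its x and y axes, 44 mm tall with the lid, under 0.3 kg. Origin: centre of its underside; z up. At the start it stands on the table as the bottom of one of the two stacks.
- jar_round_medium: Loose closed round glass jar (medium) with a white screw lid, straight-sided, 44 mm in diameter, 40 mm tall with the lid, under 0.3 kg. Origin: centre of its underside; z up. At the start it stands on the lid of one of the two large jars, the round or the square one.
- jar_square_medium: Loose closed square glass jar (medium) with a white screw lid, straight-sided, 40 x 40 mm, its sides along its x and y axes, 40 mm tall with the lid, under 0.3 kg. Origin: centre of its underside; z up. At the start it stands on the lid of one of the two large jars, the round or the square one.
- jar_round_small: Loose closed round glass jar (small) with a black screw lid, straight-sided, 26 mm in diameter, 40 mm tall with the lid, under 0.3 kg. Origin: centre of its underside; z up. At the start it stands on top of one of the two medium jars, so that its stack is three high.
- holder_round_large: Shallow round grey plastic holder fixed to the table, for the large round jar (64 mm), which has 8 mm of play all round: 80 mm inner and 88 mm outer diameter. Floor 4 mm thick, rim 6 mm above the floor (10 mm above the table). Origin: centre of its underside, on the table; z up.
- holder_square_large: Shallow square grey plastic holder fixed to the table, for the large square jar (60 mm), which has 8 mm of play all round: 76 x 76 mm inside and 84 x 84 mm outside, its sides along its x and y axes. Floor 4 mm thick, rim 6 mm above the floor (10 mm above the table). Origin: centre of its underside, on the table; z up.
- holder_round_medium: Shallow round grey plastic holder fixed to the table, for the medium round jar (44 mm), which has 8 mm of play all round: 60 mm inner and 68 mm outer diameter. Floor 4 mm thick, rim 6 mm above the floor (10 mm above the table). Origin: centre of its underside, on the table; z up.
- holder_square_medium: Shallow square grey plastic holder fixed to the table, for the medium square jar (40 mm), which has 8 mm of play all round: 56 x 56 mm inside and 64 x 64 mm outside, its sides along its x and y axes. Floor 4 mm thick, rim 6 mm above the floor (10 mm above the table). Origin: centre of its underside, on the table; z up.
- holder_round_small: Shallow round grey plastic holder fixed to the table, for the small round jar (26 mm), which has 8 mm of play all round: 42 mm inner and 50 mm outer diameter. Floor 4 mm thick, rim 6 mm above the floor (10 mm above the table). Origin: centre of its underside, on the table; z up.
Things that resemble listed ones, but are neither listed nor needed, are in the scene too. What is shaped like the jar_square_large but green or red is not meant.

How it is judged:
By the outcome, as a careful person would: the job done as asked, in the order asked, and still so for the second after the job is handed in, with the robot touching nothing.
It also fails if it takes over 131 s, if anything falls off the work surface, if the arm or the gripper's body presses on something with over 40 N, if the wrist force passes 120 N, or if a joint passes its speed limit or range.

## Robot

A 7-joint arm with a two-finger parallel gripper is mounted at the origin on the work surface. World frame = base frame: x ahead of the robot, y to its left, z up, the work surface at z = 0. Lengths are in m, angles in rad, forces in N, time in s.
With the tool pointing down it reaches from about 0.425 to 0.925 m from the base axis. Payload 6.8 kg.
Tool frame: the origin (TCP) lies at the very end of the fingers, on their centre line; the grasp point (between the pads) lies 19 mm behind it; z points along the fingers, y is the line along which they close (so a half turn about z gives the same grasp; the last joint's range is limited). The gripper opens to 85 mm and grips with 20 to 120 N. Pads are 22 mm wide; open, the fingers measure 114 mm over their backs; the gripper's body (76 mm by 85 mm) begins 54 mm behind the grasp point. The pads swing forward as they close: fully open they stand 13 mm farther back than shut.
Start: joints at [-0.108, 0.477, 0.022, 1.555, -0.011, 1.109, -0.083], TCP at [0.675, 0, 0.231] pointing down, gripper open.
Joint ranges: [-2.96, 2.96], [-0.34, 2.1], [-1.41, 1.46], [0.24, 2.44], [-1.37, 4.51], [0.17, 1.92], [-2.96, 2.96]. Speed limits (rad/s): [2.39, 2.39, 3.14, 3.14, 3.14, 3.14, 3.14].

## Interface

Orientations are given as a unit quaternion [w, x, y, z].
In Python, from station import bot gives the robot as it stands.
- The arm moves only by the tool jog_arm, never from a script. Its argument "motion" is a list of rows, each a list of 7 numbers: the turn, a rotation vector about the tool's x, y, z in rad, then the shift along the tool's x, y, z in mm, then the finger opening in mm, from 0 to 85.4. A call has 1 to 10 rows; each row is the pose to reach, as a shift and turn from the pose commanded when the call began, along the tool's axes at that moment; what a row does not reach only later rows make up. A row lasts 1/8 s, in which the tool goes at most 62.5 mm and 10.7 degrees, less where a joint would pass 70% of its speed; a pose out of reach is approached as far as the arm can. A call with a gripper value outside its range is refused whole. The fingers move at their own pace and stop on an object; "grip_force" is the grip in N (left out, the last holds). Time passes only in rows, so rows that repeat a pose let the fingers close. It gives the time, the measured TCP pose, the force, the opening and the grip force at its end, in the units of the state.
- bot.get_obs(): the state, without advancing time (a new reading comes with each control period).
- bot.read_camera(name): name is "scene" or "side" or "wrist"; returns a dict with "pixels" (420x560x3 uint8, red, green, blue), "camera_matrix" (3x3 intrinsics, pixels), "T" (4x4, takes a point from camera to world coordinates); the wrist camera has in their place "tool_from_camera" (4x4, takes a point from camera to tool coordinates, whose origin is the TCP and whose axes are the flange's). Camera axes: x right, y down, z forward; pixel columns grow to the right and rows downward; lengths in m; the calibration is good to about 2 mm. A picture is of the moment at which its call begins: read the wrist's pose just before it. There is no depth.
- bot.hand_in(): hands the job in; it is judged then, once.
Trained networks look in a picture, given as the dict that the camera call returned (one of the last four; its "shot" number tells which), for a name from the list of things; names that differ only in an ending like _2 or _b are one class to them, and where a whole thing is asked for, a point or a joint stands for the part that bears it (a point fixed in the world has none). Each returns a list of dicts, best first, with "score" (0 to 1); they miss things now and then, are a little off and sometimes report something else, mostly with a low value. They report only what shows in the picture. A call takes as long as a camera call. They do not tell look-alikes from the thing itself.
- bot.spot_in(thing, picture): "xy" ([column, row] in pixels, amid what is visible of it).
- bot.tip_of(thing, picture): "xy" ([column, row] in pixels: a listed point, or the origin of a listed thing).
The state is a dict: "t": time; "q": joint angles; "joint_vel": joint speeds; "joint_torque": joint torques, N m; "eef_pos": TCP position; "tool_rot": TCP orientation; "contact_force": force on the tool from outside, world axes, zero at the start; "torque": the same for the moment, N m; "gripper_width": opening from 0.0 (shut) to 1.0 (fully open); "grasp_force": force on a finger pad.
Only numpy, scipy, OpenCV 4.12 (cv2) and the standard library are available. Lean on these libraries where they do the work, as an engineer would, in place of code of your own. Each camera call takes 0.05 s, during which the arm holds its last target. There are 200 camera calls.

## Working session

There is one attempt and no reset: what is moved stays moved. The work goes in short steps, Python scripts to look and compute and a tool call to move; the robot and the scene stay as the last step left them, time stands still between calls to the robot, and variables do not carry over. Pictures are saved under pics/ and viewed, at most 14 in all, crops included, and the job is handed in when it is done.

Besides the shell and the picture viewer there is one more tool, called after "Emit:" in YAML: its name, and indented under it one key for each argument. jog_arm: Moves the arm, as the interface text tells. Its arguments: {"type":"object","properties":{"motion":{"type":"array"},"grip_force":{"type":"number"}},"required":["motion"]}

```bash
mkdir -p pics; ls
python3 - <<'E'
from station import bot
import cv2
o=bot.get_obs(); print(o)
for n in ("scene","side"):
    p=bot.read_camera(n); cv2.imwrite(f"pics/{n}0.png",p["pixels"][:,:,::-1]); print(n,p["camera_matrix"],p["T"])
    for k in ["jar_round_large","jar_square_large","jar_round_medium","jar_square_medium","jar_round_small","holder_round_large","holder_square_large","holder_round_medium","holder_square_medium","holder_round_small"]:
        print(k,[( [round(float(v)) for v in r["xy"]],round(r["score"],2)) for r in bot.tip_of(k,p)][:4])
E
```

```text
pics
{'t': 0.0, 'q': array([-0.10809341,  0.47780698,  0.02235177,  1.55645865, -0.01150317,
        1.1092854 , -0.08311446]), 'joint_vel': array([ 0.00128704, -0.00253481,  0.00120445,  0.00031866, -0.00212163,
       -0.00058719,  0.00034302]), 'joint_torque': array([-5.45967814e-04, -5.96443820e+01,  1.60769675e+00, -2.81194621e+01,
        1.24063640e-02,  9.39900521e-03,  2.20753498e-05]), 'eef_pos': array([ 6.74407852e-01, -2.60399921e-05,  2.30318292e-01]), 'tool_rot': array([-5.95968331e-04,  7.07110596e-01,  7.07102375e-01, -6.94312730e-04]), 'contact_force': array([-0.1767315 , -0.58496803, -0.23793535]), 'torque': array([ 0.00700619,  0.03195396, -0.01239705]), 'grasp_force': 0.0, 'gripper_width': 1.0037908114924172}
scene [[430.57069653   0.         276.59210851]
 [  0.         430.57069653 209.29783289]
 [  0.           0.           1.        ]] [[-0.75011606  0.4385742  -0.49495309  0.98971071]
 [ 0.66108453  0.47792797 -0.57840479  0.58329279]
 [-0.01712149 -0.76107655 -0.64843607  0.7524101 ]
 [ 0.          0.          0.          1.        ]]
jar_round_large [([345,
[... 554 characters left out ...]
 0.           1.        ]] [[ 0.9409412  -0.19905947  0.27387038  0.1613283 ]
 [-0.33800588 -0.59897352  0.72593578 -0.78010775]
 [ 0.01953671 -0.77563268 -0.63088213  0.71335614]
 [ 0.          0.          0.          1.        ]]
jar_round_large [([235, 172], 0.81)]
jar_square_large [([286, 276], 0.92), ([237, 311], 0.9), ([169, 176], 0.8), ([257, 375], 0.56)]
jar_round_medium [([291, 251], 0.7)]
jar_square_medium [([236, 161], 0.67)]
jar_round_small [([290, 238], 0.84), ([283, 274], 0.42)]
holder_round_large [([376, 240], 0.36)]
holder_square_large [([376, 242], 0.76)]
holder_round_medium [([344, 195], 0.55)]
holder_square_medium [([322, 164], 0.92)]
holder_round_small [([402, 290], 0.7)]
```

View pics/scene0.png

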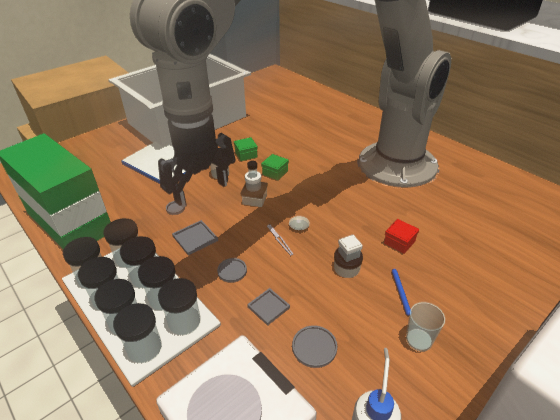

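View pics/side0.png

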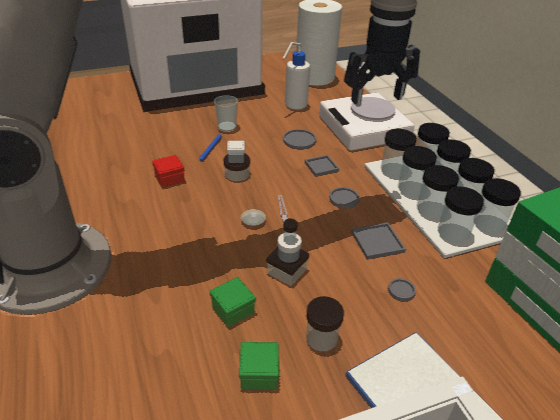

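The scene picture shows two stacks. The three-high one is at about (253,190): a square large jar, then the round medium, then the small. The two-high one is at (348,258): the round large jar with the square medium on it. The holders are at (315,346), (195,237), (232,270), (269,306) and, hidden behind the gripper, (173,206).

Things that could be taken for the jars I want:
- Green squares at (246,149) and (275,166), and a red one at (402,235).
- Big tray jars at (80–180, 235–320).
- A lone round jar in the side view at (324,325), too tall to be one of ours.

```bash
cat > h.py <<'E'
import numpy as np, cv2
from scipy.spatial.transform import Rotation as R
from station import bot
def ray(p,T,uv):
    d=T[:3,:3]@np.linalg.inv(p["camera_matrix"])@np.array([uv[0],uv[1],1.]); return T[:3,3],d
def onz(p,T,uv,z):
    c,d=ray(p,T,uv); return (c+d*(z-c[2])/d[2])[:2]
def tool():
    o=bot.get_obs(); q=o["tool_rot"]; T=np.eye(4); T[:3,:3]=R.from_quat([q[1],q[2],q[3],q[0]]).as_matrix(); T[:3,3]=o["eef_pos"]; return T
def wrist():
    W=tool(); p=bot.read_camera("wrist"); return p,W@p["tool_from_camera"],W
def proj(p,T,X):
    x=np.linalg.inv(T)@np.append(X,1); u=p["camera_matrix"]@x[:3]; return u[:2]/u[2]
E
python3 - <<'E'
from h import *
np.set_printoptions(precision=4,suppress=True)
s=bot.read_camera("scene");d=bot.read_camera("side")
for n,a,b,z in [("sqL base",(254,198),None,.004),("stack3 small top",(252,163),(290,223),.124),("stack2 top",(349,243),(236,145),.084),("redsq",(402,229),(168,165),.0),
 ("hRL",(315,347),(300,139),.004),("hSL",(196,238),(379,242),.004),("hRM",(232,270),(344,198),.004),("hSM",(268,307),(322,166),.004),("hRS",(173,207),(402,290),.004)]:
    print(n,onz(s,s["T"],a,z),onz(d,d["T"],b,z) if b else "")
w,T,W=wrist(); cv2.imwrite("pics/w0.png",w["pixels"][:,:,::-1]); print(w["camera_matrix"],w["tool_from_camera"],W)
E
```

```text
sqL base [ 0.4327 -0.1628] 
stack3 small top [ 0.435  -0.1584] [ 0.4316 -0.1615]
stack2 top [0.438  0.1792] [0.4315 0.1743]
redsq [0.2317 0.1854] [0.2824 0.2659]
hRL [0.6365 0.2762] [0.6357 0.2714]
hSL [ 0.6399 -0.1375] [ 0.6387 -0.1487]
hRM [0.6369 0.0081] [0.6349 0.0058]
hSM [0.6428 0.1428] [0.6397 0.1381]
hRS [ 0.6194 -0.2817] [ 0.6152 -0.2773]
[[345.7846   0.     275.6759]
 [  0.     345.7846 206.4868]
 [  0.       0.       1.    ]] [[ 0.     -0.9628 -0.2703  0.0694]
 [ 1.      0.0002 -0.0005  0.0005]
 [ 0.0005 -0.2703  0.9628 -0.1426]
 [ 0.      0.      0.      1.    ]] [[ 0.      1.      0.      0.675 ]
 [ 1.     -0.     -0.     -0.    ]
 [-0.      0.     -1.      0.2313]
 [ 0.      0.      0.      1.    ]]
```

View pics/w0.png

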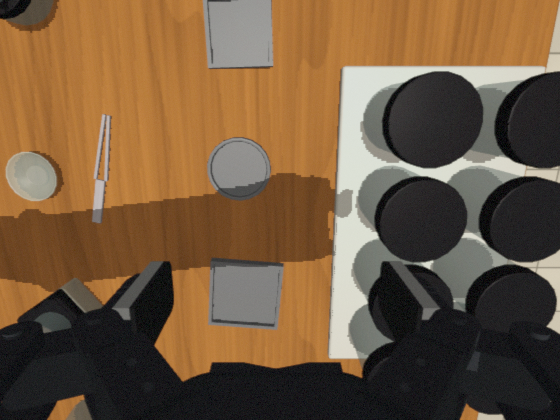

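The wrist view looks along +y (image up = +y, image right = +x). It shows the holders square-medium at (240,33), round-medium (240,168) and square-large (245,293), all nearly axis-aligned. Next I move over the three-high stack.

Emit:
jog_arm:
  motion:
    - [0,0,0,-160,-242,10,85]
    - [0,0,0,-160,-242,10,85]
    - [0,0,0,-160,-242,10,85]
    - [0,0,0,-160,-242,10,85]
    - [0,0,0,-160,-242,10,85]
    - [0,0,0,-160,-242,10,85]
    - [0,0,0,-160,-242,10,85]
    - [0,0,0,-160,-242,10,85]
    - [0,0,0,-160,-242,10,85]
  grip_force: 30

```text
t: 2.38
eef_pos: [0.4338, -0.1594, 0.2212]
tool_rot: [-0.0, 0.707, 0.708, 0.0]
contact_force: [0.7, -0.2, -0.7]
gripper_width: 0.998
grasp_force: 0.0
```

Run:
```python
from h import *
np.set_printoptions(precision=4,suppress=True)
w,T,W=wrist(); cv2.imwrite("pics/w1.png",w["pixels"][:,:,::-1]); print(W)
for k in ["jar_round_small","jar_round_medium","jar_square_large"]:
    print(k,[(np.round(r["xy"]),round(r["score"],2)) for r in bot.spot_in(k,w)][:3],[(np.round(r["xy"]),round(r["score"],2)) for r in bot.tip_of(k,w)][:3])
```

```text
[[-0.0015  1.      0.      0.4338]
 [ 1.      0.0015  0.0001 -0.1594]
 [ 0.0001  0.     -1.      0.2212]
 [ 0.      0.      0.      1.    ]]
jar_round_small [(array([272., 206.]), 0.6)] [(array([275., 196.]), 0.82)]
jar_round_medium [(array([272., 183.]), 0.67)] [(array([275., 185.]), 0.72)]
jar_square_large [(array([179., 339.]), 0.96), (array([151., 233.]), 0.94), (array([273., 166.]), 0.81)] [(array([160., 228.]), 0.87), (array([274., 179.]), 0.78), (array([173., 335.]), 0.68)]
```

View pics/w1.png

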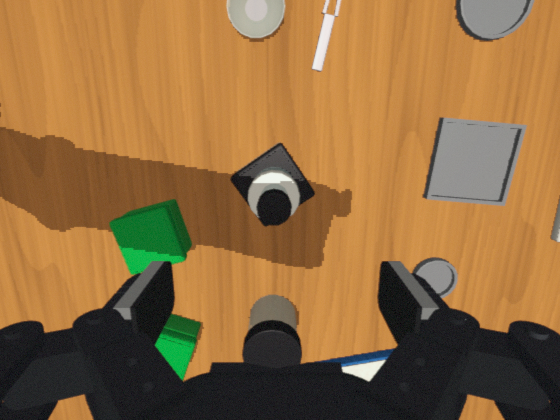

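The close view confirms the stack. The small black lid is at (274,208), the white lid at (274,192), and the square black lid has corners at (232,180), (281,144) and (314,188). The green look-alikes are at (150,235) and (180,340), and a tall decoy jar is at (272,330). The square-large holder is at (475,161) and the small holder at (435,277).

Run:
```python
from h import *
np.set_printoptions(precision=4,suppress=True)
w,T,W=wrist()
f=lambda uv,z:onz(w,T,uv,z)
g=cv2.cvtColor(w["pixels"],cv2.COLOR_RGB2GRAY)
m=np.zeros_like(g); m[185:230,250:300]=(g[185:230,250:300]<25)*255
n,l,st,c=cv2.connectedComponentsWithStats(m); i=1+np.argmax(st[1:,4]); print("small blob",st[i],c[i],f(c[i],.124))
print("small",f((274,208),.124),"RM lid",f((274,192),.084))
C=[f(p,.044) for p in [(232,180),(281,144),(314,188)]]; print("SL corners",C,(C[0]+C[2])/2,[np.degrees(np.arctan2(*(b-a)[::-1])) for a,b in [(C[0],C[1]),(C[1],C[2])]],[np.linalg.norm(C[1]-C[0]),np.linalg.norm(C[1]-C[2])])
H=[f(p,.01) for p in [(442,118),(525,124),(506,204),(425,198)]]; print("hSL",H,np.mean(H,0),[np.degrees(np.arctan2(*(b-a)[::-1])) for a,b in [(H[0],H[1]),(H[3],H[2])]])
print("hRS",f((435,277),.007),"decoy top",f((272,350),.07),f((272,305),.0))
```

```text
small blob [260 189  31  17  99] [275.7273 195.0404] [ 0.4335 -0.1494]
small [ 0.4323 -0.159 ] RM lid [ 0.4321 -0.1566]
SL corners [array([ 0.3923, -0.1545]), array([ 0.4383, -0.121 ]), array([ 0.4697, -0.1622])] [ 0.431  -0.1583] [np.float64(36.07549424202571), np.float64(-52.658232654748396)] [np.float64(0.056861896536055966), np.float64(0.051788049256472374)]
hSL [array([ 0.5983, -0.0988]), array([ 0.6817, -0.1045]), array([ 0.6777, -0.1871]), array([ 0.591 , -0.1806])] [ 0.6372 -0.1428] [np.float64(-3.9696747704941346), np.float64(-4.3225086444733325)]
hRS [ 0.6146 -0.274 ] decoy top [ 0.4298 -0.322 ] [ 0.429  -0.3143]
```

Emit:
jog_arm:
  motion:
    - [0,0,0,1,-1.5,40,50]
    - [0,0,0,1,-1.5,85,50]
    - [0,0,0,1,-1.5,115,50]
    - [0,0,0,1,-1.5,129,50]
    - [0,0,0,1,-1.5,129,40]
    - [0,0,0,1,-1.5,129,32]
    - [0,0,0,1,-1.5,129,20]
    - [0,0,0,1,-1.5,129,15]
    - [0,0,0,1,-1.5,129,15]
  grip_force: 25

```text
t: 3.9
eef_pos: [0.4324, -0.1593, 0.0935]
tool_rot: [0.001, 0.707, 0.707, 0.001]
contact_force: [-2.3, 0.7, 8.1]
gripper_width: 0.298
grasp_force: 24.7
```

Emit:
jog_arm:
  motion:
    - [0,0,0,0,0,-8,15]
    - [0,0,0,0,0,-25,15]
    - [0,0,0,-6,9,-45,15]
    - [0,0,0,-20,31,-50,15]
    - [0,0,0,-40,62,-50,15]
    - [0,0,0,-62,97,-50,15]
    - [0,0,0,-84,131,-50,15]
    - [0,0,0,-103,160,-40,15]
    - [0,0,0,-114,178,-25,15]
    - [0,0,0,-118,184,-10,15]

```text
t: 5.15
eef_pos: [0.6162, -0.2775, 0.102]
tool_rot: [0.0, 0.707, 0.707, 0.0]
contact_force: [-0.0, 0.9, -1.0]
gripper_width: 0.3
grasp_force: 24.7
```

Run:
```python
from h import *
np.set_printoptions(precision=4,suppress=True)
w,T,W=wrist(); cv2.imwrite("pics/w2.png",w["pixels"][:,:,::-1]); print(W[:3,3])
for k in ["holder_round_small"]:
    print(k,[(np.round(r["xy"]),round(r["score"],2),onz(w,T,r["xy"],.004)) for r in bot.tip_of(k,w)+bot.spot_in(k,w)][:4])
s=bot.read_camera("scene")
for k in ["holder_round_small"]:
    print(k,[(np.round(r["xy"]),round(r["score"],2),onz(s,s["T"],r["xy"],.004)) for r in bot.tip_of(k,s)+bot.spot_in(k,s)][:4])
```

```text
[ 0.6162 -0.2775  0.102 ]
holder_round_small [(array([272., 207.]), 0.68, array([ 0.6137, -0.2759])), (array([271., 206.]), 0.92, array([ 0.6136, -0.275 ]))]
holder_round_small [(array([177., 208.]), 0.66, array([ 0.612 , -0.2721])), (array([346., 267.]), 0.19, array([0.4372, 0.1788])), (array([175., 206.]), 0.77, array([ 0.6144, -0.2806]))]
```

View pics/w2.png

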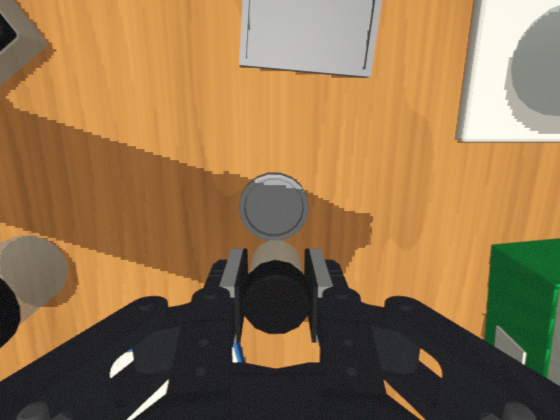

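The jar is held upright at (276,290) and the holder sits at (274,206), about (0.615, -0.2755). I lower and release.

Emit:
jog_arm:
  motion:
    - [0,0,0,1.5,-1,25,15]
    - [0,0,0,1.5,-1,55,15]
    - [0,0,0,1.5,-1,75,15]
    - [0,0,0,1.5,-1,83,15]
    - [0,0,0,1.5,-1,87,15]
    - [0,0,0,1.5,-1,87,15]
    - [0,0,0,1.5,-1,87,40]
    - [0,0,0,1.5,-1,87,45]
    - [0,0,0,1.5,-1,50,50]
    - [0,0,0,1.5,-1,0,60]

```text
t: 6.7
eef_pos: [0.6136, -0.275, 0.1022]
tool_rot: [-0.001, 0.707, 0.707, -0.001]
contact_force: [-0.5, -0.4, -0.4]
gripper_width: 0.707
grasp_force: 0.0
```

Emit:
jog_arm:
  motion:
    - [0,0,0,0,0,-50,85]
    - [0,0,0,118,-183,-83,85]
    - [0,0,0,118,-183,-83,85]
    - [0,0,0,118,-183,-83,85]
    - [0,0,0,118,-183,-83,85]
    - [0,0,0,118,-183,-83,85]
    - [0,0,0,118,-183,-83,85]
    - [0,0,0,118,-183,-83,85]

```text
t: 7.7
eef_pos: [0.4325, -0.1581, 0.1853]
tool_rot: [0.0, 0.707, 0.707, 0.0]
contact_force: [0.1, -0.3, -0.1]
gripper_width: 0.993
grasp_force: 0.0
```

Run:
```python
from h import *
np.set_printoptions(precision=4,suppress=True)
w,T,W=wrist(); print(W[:3,3])
s=bot.read_camera("side")
v=np.hstack([w["pixels"][60:300,150:400],cv2.resize(s["pixels"][200:320,250:425],(350,240))]); cv2.imwrite("pics/w3.png",cv2.resize(v,(800,320))[:,:,::-1])
print([(np.round(r["xy"]),round(r["score"],2),onz(w,T,r["xy"],.064)) for r in bot.spot_in("jar_round_medium",w)][:4])
hsv=cv2.cvtColor(w["pixels"],cv2.COLOR_RGB2HSV); m=((hsv[...,1]<40)&(hsv[...,2]>150)).astype(np.uint8)
n,l,st,c=cv2.connectedComponentsWithStats(m)
for i in range(1,n):
    if st[i,4]>300: print(st[i],c[i],onz(w,T,c[i],.084))
```

```text
[ 0.4325 -0.1581  0.1853]
[(array([275., 208.]), 0.81, array([ 0.4322, -0.1638]))]
[ 223    0   63   31 1473] [254.2688  12.4073] [ 0.4195 -0.0296]
[317   0  30  68 751] [329.8575  33.522 ] [ 0.4678 -0.0418]
[ 247  182   57   56 2499] [274.6687 209.8087] [ 0.4322 -0.1598]
```

View pics/w3.png

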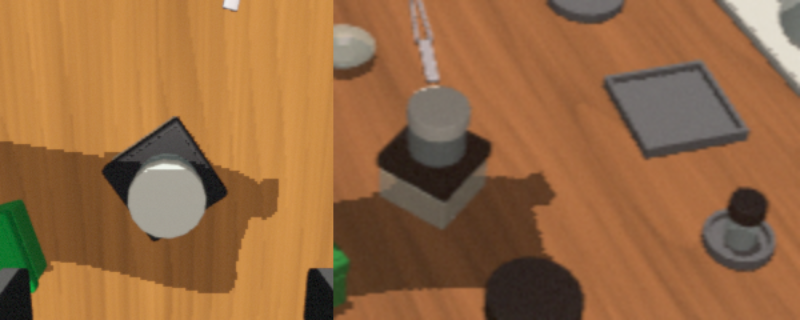

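The small jar stands in its holder, seen at (740,220) in the crop. The medium lid is centred at wrist pixel (275,210).

Emit:
jog_arm:
  motion:
    - [0,0,0,-1.5,0,45,75]
    - [0,0,0,-1.5,0,90,68]
    - [0,0,0,-1.5,0,120,68]
    - [0,0,0,-1.5,0,133,60]
    - [0,0,0,-1.5,0,133,50]
    - [0,0,0,-1.5,0,133,40]
    - [0,0,0,-1.5,0,133,35]
    - [0,0,0,-1.5,0,133,35]
    - [0,0,0,-1.5,0,133,35]
  grip_force: 25

```text
t: 8.98
eef_pos: [0.4319, -0.159, 0.0528]
tool_rot: [0.0, 0.707, 0.707, 0.0]
contact_force: [-0.2, 0.6, 4.7]
gripper_width: 0.508
grasp_force: 26.1
```

Emit:
jog_arm:
  motion:
    - [0,0,0,0,0,-8,35]
    - [0,0,0,0,0,-25,35]
    - [0,0,0,8,10,-42,35]
    - [0,0,0,27,33,-50,35]
    - [0,0,0,55,67,-50,35]
    - [0,0,0,85,104,-50,35]
    - [0,0,0,115,141,-50,35]
    - [0,0,0,143,175,-50,35]
    - [0,0,0,161,197,-50,35]
    - [0,0,0,166,204,-50,35]

```text
t: 10.22
eef_pos: [0.6363, 0.0089, 0.1024]
tool_rot: [-0.0, 0.706, 0.708, 0.0]
contact_force: [0.4, -0.7, -1.5]
gripper_width: 0.509
grasp_force: 25.8
```

Run:
```python
from h import *
np.set_printoptions(precision=4,suppress=True)
w,T,W=wrist(); cv2.imwrite("pics/w4.png",w["pixels"][:,:,::-1]); print(W[:3,3])
for k in ["holder_round_medium","holder_square_medium","holder_round_large"]:
    print(k,[(np.round(r["xy"]),round(r["score"],2),onz(w,T,r["xy"],.004)) for r in bot.tip_of(k,w)+bot.spot_in(k,w)][:4])
```

```text
[0.6363 0.0089 0.1024]
holder_round_medium [(array([276., 207.]), 0.71, array([0.6372, 0.0105])), (array([276., 202.]), 0.97, array([0.6369, 0.014 ]))]
holder_square_medium [(array([281.,   7.]), 0.73, array([0.6398, 0.1396])), (array([275., 264.]), 0.37, array([ 0.6365, -0.0351])), (array([283.,  30.]), 0.96, array([0.6411, 0.1267]))]
holder_round_large []
```

View pics/w4.png

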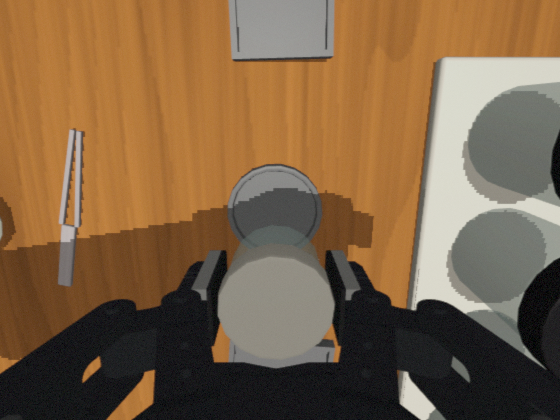

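The holder is at (275,211), directly under the jar, which is held upright at (276,300).

Emit:
jog_arm:
  motion:
    - [0,0,0,1,0,25,35]
    - [0,0,0,1,0,55,35]
    - [0,0,0,1,0,75,35]
    - [0,0,0,1,0,84,35]
    - [0,0,0,1,0,87.5,35]
    - [0,0,0,1,0,87.5,35]
    - [0,0,0,1,0,87.5,55]
    - [0,0,0,1,0,87.5,65]
    - [0,0,0,1,0,50,70]
    - [0,0,0,1,0,-20,80]

```text
t: 11.82
eef_pos: [0.6339, 0.008, 0.1142]
tool_rot: [-0.001, 0.707, 0.707, -0.002]
contact_force: [0.9, 0.0, 0.8]
gripper_width: 0.935
grasp_force: 0.0
```

Emit:
jog_arm:
  motion:
    - [0,0,0,0,0,-25,85]
    - [0,0,-0.18,-167,-204,-28,85]
    - [0,0,-0.36,-167,-204,-28,85]
    - [0,0,-0.54,-167,-204,-28,85]
    - [0,0,-0.64,-167,-204,-28,85]
    - [0,0,-0.64,-167,-204,-28,85]
    - [0,0,-0.64,-167,-204,-28,85]
    - [0,0,-0.64,-167,-204,-28,85]
    - [0,0,-0.64,-167,-204,-28,85]

```text
t: 12.95
eef_pos: [0.4329, -0.1578, 0.1428]
tool_rot: [0.0, 0.448, 0.894, 0.0]
contact_force: [0.2, 0.1, -0.4]
gripper_width: 0.997
grasp_force: 0.0
```

Run:
```python
from h import *
np.set_printoptions(precision=4,suppress=True)
w,T,W=wrist(); print(W); s=bot.read_camera("scene")
g=cv2.cvtColor(w["pixels"],cv2.COLOR_RGB2GRAY)
m=np.zeros_like(g); m[100:330,150:400]=(g[100:330,150:400]<40)
n,l,st,c=cv2.connectedComponentsWithStats(m)
for i in range(1,n):
    if st[i,4]>800:
        r=cv2.minAreaRect(np.argwhere(l==i)[:,::-1].astype(np.float32)); print(st[i],r,onz(w,T,r[0],.044))
        C=[onz(w,T,p,.044) for p in cv2.boxPoints(r)]; print(C,[np.degrees(np.arctan2(*(C[(k+1)%4]-C[k])[::-1])) for k in range(4)])
print([(np.round(r["xy"]),round(r["score"],2),onz(w,T,r["xy"],.022)) for r in bot.spot_in("jar_square_large",w)][:3])
v=np.hstack([w["pixels"][60:380,100:450],cv2.resize(s["pixels"][220:300,180:290],(440,320))]); cv2.imwrite("pics/w5.png",v[:,:,::-1])
```

```text
[[-0.599   0.8007  0.0006  0.4329]
 [ 0.8007  0.599   0.0003 -0.1578]
 [-0.0001  0.0007 -1.      0.1428]
 [ 0.      0.      0.      1.    ]]
[ 231  165   80   82 5147] ((270.060546875, 205.8057403564453), (80.62715911865234, 79.27088928222656), 2.0454084873199463) [ 0.4294 -0.1583]
[array([ 0.422 , -0.2008]), array([ 0.3897, -0.1506]), array([ 0.4363, -0.1184]), array([ 0.4717, -0.1665])] [np.float64(122.77949145075222), np.float64(34.74304181226192), np.float64(-53.616490753507165), np.float64(-145.394170354446)]
[ 150  262   24   68 1271] ((161.5, 295.5), (67.0, 23.0), 90.0) [ 0.4048 -0.2676]
[array([ 0.3827, -0.2485]), array([ 0.3967, -0.2381]), array([ 0.4281, -0.2879]), array([ 0.4133, -0.299 ])] [np.float64(36.799660440342706), np.float64(-57.78444552099687), np.float64(-143.20093544170354), np.float64(121.1943995924431)]
[ 378  262   22   68 1134] ((388.5, 295.5), (67.0, 21.0), 90.0) [ 0.5468 -0.1613]
[array([ 0.5214, -0.1448]), array([ 0.5342, -0.1353]), array([ 0.5738, -0.1788]), array([ 0.5603, -0.189 ])] [np.float64(36.79966044034262), np.float64(-47.69691556528768), np.float64(-143.20093544170334), np.float64(131.3704983735318)]
[(array([ 32., 288.]), 0.68, array([ 0.3147, -0.3425])), (array([ 90., 164.]), 0.6, array([ 0.3024, -0.2191])), (array([271., 206.]), 0.56, array([ 0.4334, -0.1632]))]
```

View pics/w5.png

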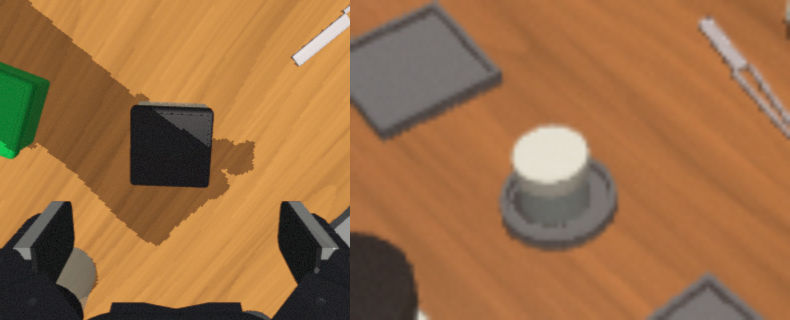

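The round medium jar stands in its holder. The square lid is centred at wrist pixel (270,206) and about 2° off the fingers. I grasp it.

Emit:
jog_arm:
  motion:
    - [0,0,0.025,2,-2.5,40,85]
    - [0,0,0.025,2,-2.5,85,85]
    - [0,0,0.025,2,-2.5,115,85]
    - [0,0,0.025,2,-2.5,128,80]
    - [0,0,0.025,2,-2.5,128,70]
    - [0,0,0.025,2,-2.5,128,60]
    - [0,0,0.025,2,-2.5,128,50]
    - [0,0,0.025,2,-2.5,128,50]
    - [0,0,0.025,2,-2.5,128,50]
  grip_force: 35

```text
t: 14.22
eef_pos: [0.4292, -0.1591, 0.0159]
tool_rot: [0.001, 0.46, 0.888, 0.0]
contact_force: [-1.0, 1.3, 7.0]
gripper_width: 0.698
grasp_force: 38.9
```

Emit:
jog_arm:
  motion:
    - [0,0,0,0,0,-8,50]
    - [0,0,0,0,0,-30,50]
    - [0,0,0.06,-5,9,-55,50]
    - [0,0,0.17,-18,30,-75,50]
    - [0,0,0.29,-37,61,-84,50]
    - [0,0,0.41,-58,95,-84,50]
    - [0,0,0.52,-78,128,-84,50]
    - [0,0,0.61,-95,156,-84,50]
    - [0,0,0.67,-105,173,-84,50]
    - [0,0,0.69,-109,178.5,-84,50]

```text
t: 15.48
eef_pos: [0.6376, -0.1443, 0.0988]
tool_rot: [-0.0, 0.733, 0.68, 0.0]
contact_force: [-1.0, -0.1, -2.1]
gripper_width: 0.698
grasp_force: 38.3
```

Run:
```python
from h import *
np.set_printoptions(precision=4,suppress=True)
w,T,W=wrist(); cv2.imwrite("pics/w6.png",w["pixels"][:,:,::-1]); print(W)
for k in ["holder_square_large"]:
    print(k,[(np.round(r["xy"]),round(r["score"],2),onz(w,T,r["xy"],.004)) for r in bot.tip_of(k,w)+bot.spot_in(k,w)][:4])
```

```text
[[ 0.0744  0.9972 -0.      0.6376]
 [ 0.9972 -0.0744  0.0002 -0.1443]
 [ 0.0002 -0.     -1.      0.0988]
 [ 0.      0.      0.      1.    ]]
holder_square_large [(array([273., 202.]), 0.69, array([ 0.6362, -0.138 ])), (array([274., 175.]), 0.78, array([ 0.6387, -0.1186]))]
```

View pics/w6.png

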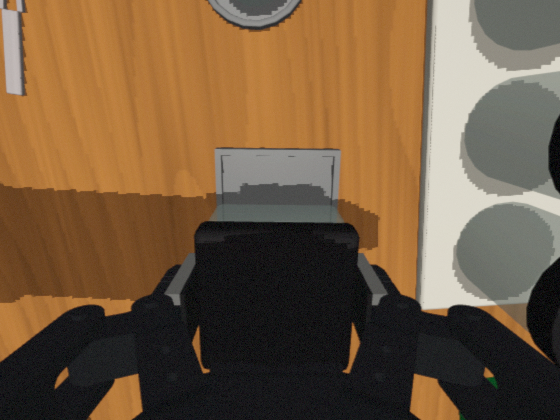

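The holder's far rim runs from (217,149) to (339,150), parallel to the held jar. I work out its centre from that.

Run:
```python
from h import *
w,T,W=wrist()
a,b=[onz(w,T,p,.01) for p in [(216,149),(340,150)]]
d=(b-a)/np.linalg.norm(b-a); n=np.array([d[1],-d[0]]); c=(a+b)/2+n*.042
print(a,b,np.linalg.norm(b-a),np.degrees(np.arctan2(d[1],d[0])),c, W[:3,:2].T@np.append(c-W[:2,3],0)*1000)
```

```text
[ 0.60011967 -0.09825289] [ 0.68219823 -0.10502379] 0.08235736128918997 -4.715817103093231 [ 0.63770597 -0.14349616] [1.79267503 1.47871058]
```

Emit:
jog_arm:
  motion:
    - [0,0,0,1,1,25,50]
    - [0,0,0,1,1,52,50]
    - [0,0,0,1,1,68,50]
    - [0,0,0,1,1,75,50]
    - [0,0,0,1,1,78,50]
    - [0,0,0,1,1,78,50]
    - [0,0,0,1,1,78,75]
    - [0,0,0,1,1,78,85]
    - [0,0,0,1,1,40,85]
    - [0,0,0,1,1,-20,85]

```text
t: 16.92
eef_pos: [0.6367, -0.1436, 0.1183]
tool_rot: [-0.002, 0.733, 0.68, -0.001]
contact_force: [0.6, -0.3, 0.7]
gripper_width: 0.996
grasp_force: 0.0
```

Emit:
jog_arm:
  motion:
    - [0,0,0,0,0,-50,85]
    - [0,0,-0.075,304,-225,-67,85]
    - [0,0,-0.075,304,-225,-67,85]
    - [0,0,-0.075,304,-225,-67,85]
    - [0,0,-0.075,304,-225,-67,85]
    - [0,0,-0.075,304,-225,-67,85]
    - [0,0,-0.075,304,-225,-67,85]
    - [0,0,-0.075,304,-225,-67,85]
    - [0,0,-0.075,304,-225,-67,85]
    - [0,0,-0.075,304,-225,-67,85]

```text
t: 18.18
eef_pos: [0.4374, 0.1746, 0.1859]
tool_rot: [0.0, 0.708, 0.706, 0.0]
contact_force: [-0.4, -0.5, -0.2]
gripper_width: 0.993
grasp_force: 0.0
```

Run:
```python
from h import *
np.set_printoptions(precision=4,suppress=True)
w,T,W=wrist(); print(W); s=bot.read_camera("scene")
hsv=cv2.cvtColor(w["pixels"],cv2.COLOR_RGB2HSV); m=((hsv[...,1]<40)&(hsv[...,2]>150)).astype(np.uint8)
n,l,st,c=cv2.connectedComponentsWithStats(m)
for i in range(1,n):
    if st[i,4]>800:
        r=cv2.minAreaRect(np.argwhere(l==i)[:,::-1].astype(np.float32)); C=[onz(w,T,p,.084) for p in cv2.boxPoints(r)]
        print(st[i],r,onz(w,T,r[0],.084),[np.degrees(np.arctan2(*(C[(k+1)%4]-C[k])[::-1])) for k in range(4)],[np.linalg.norm(C[1]-C[0]),np.linalg.norm(C[1]-C[2])])
v=np.hstack([w["pixels"][60:380,100:450],cv2.resize(s["pixels"][190:270,140:250],(440,320))]); cv2.imwrite("pics/w7.png",v[:,:,::-1])
```

```text
[[ 0.0027  1.      0.0005  0.4374]
 [ 1.     -0.0027 -0.0003  0.1746]
 [-0.0003  0.0005 -1.      0.1859]
 [ 0.      0.      0.      1.    ]]
[ 237  169   62   61 2591] ((267.1741943359375, 199.0666961669922), (52.478275299072266, 50.96030807495117), 16.189205169677734) [0.4316 0.181 ] [np.float64(72.66152980557702), np.float64(-16.54141256092758), np.float64(-105.07580784711928), np.float64(162.78071102058985)] [np.float64(0.03818155635470187), np.float64(0.03760071607371585)]
[ 232  324   48   40 1345] ((256.076904296875, 342.3846130371094), (45.48542022705078, 38.274314880371094), 33.6900634765625) [0.4213 0.0588] [np.float64(58.56049873813582), np.float64(-37.804736730964294), np.float64(-119.61503522893376), np.float64(141.01046807762725)] [np.float64(0.03512805607424508), np.float64(0.03870063870070647)]
```

View pics/w7.png

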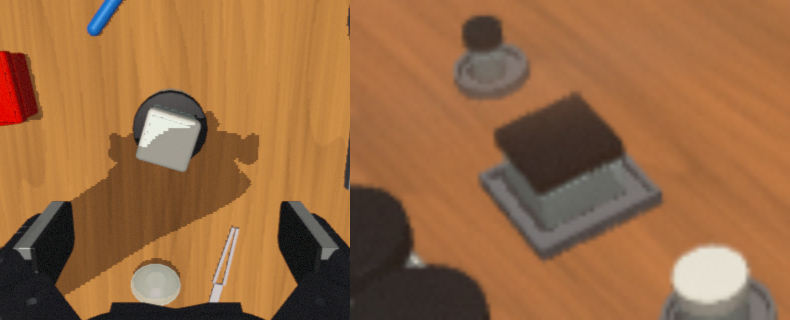

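The square-large jar stands in its holder. The square medium jar is at wrist pixel (267,198), yawed about -16.5°, on the round black lid. Next I align and grasp.

Emit:
jog_arm:
  motion:
    - [0,0,0.15,5.5,-5.5,20,75]
    - [0,0,0.29,5.5,-5.5,55,68]
    - [0,0,0.29,5.5,-5.5,95,66]
    - [0,0,0.29,5.5,-5.5,122,66]
    - [0,0,0.29,5.5,-5.5,134,60]
    - [0,0,0.29,5.5,-5.5,134,50]
    - [0,0,0.29,5.5,-5.5,134,40]
    - [0,0,0.29,5.5,-5.5,134,32]
    - [0,0,0.29,5.5,-5.5,134,32]
    - [0,0,0.29,5.5,-5.5,134,32]
  grip_force: 25

```text
t: 19.52
eef_pos: [0.4319, 0.1818, 0.0528]
tool_rot: [0.0, 0.802, 0.597, 0.001]
contact_force: [-0.7, -1.4, 6.5]
gripper_width: 0.467
grasp_force: 26.3
```

Emit:
jog_arm:
  motion:
    - [0,0,0,0,0,-8,32]
    - [0,0,0,0,0,-25,32]
    - [0,0,-0.02,1,10,-42,32]
    - [0,0,-0.05,3,33,-50,32]
    - [0,0,-0.1,6,67,-50,32]
    - [0,0,-0.15,10,105,-50,32]
    - [0,0,-0.2,13,143,-50,32]
    - [0,0,-0.25,16,178,-50,32]
    - [0,0,-0.28,19,202,-50,32]
    - [0,0,-0.29,19.5,211,-50,32]

```text
t: 20.78
eef_pos: [0.6395, 0.1393, 0.1019]
tool_rot: [0.0, 0.707, 0.707, -0.0]
contact_force: [-0.5, -0.3, -1.0]
gripper_width: 0.463
grasp_force: 25.6
```

Run:
```python
from h import *
np.set_printoptions(precision=4,suppress=True)
w,T,W=wrist(); cv2.imwrite("pics/w8.png",w["pixels"][:,:,::-1]); print(W)
for k in ["holder_square_medium","holder_round_large"]:
    print(k,[(np.round(r["xy"]),round(r["score"],2),onz(w,T,r["xy"],.004)) for r in bot.tip_of(k,w)+bot.spot_in(k,w)][:4])
```

```text
[[ 0.0008  1.      0.      0.6395]
 [ 1.     -0.0008 -0.0001  0.1393]
 [-0.0001  0.     -1.      0.1019]
 [ 0.      0.      0.      1.    ]]
holder_square_medium [(array([276., 206.]), 0.94, array([0.64  , 0.1416])), (array([275., 197.]), 0.77, array([0.6392, 0.1481])), (array([ 12., 157.]), 0.57, array([0.4568, 0.1771]))]
holder_round_large [(array([267.,   0.]), 0.7, array([0.6345, 0.2736]))]
```

View pics/w8.png

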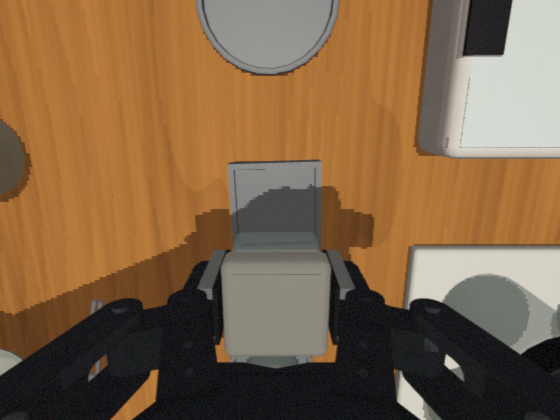

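The jar hangs over its holder, whose far rim runs from (229,163) to (321,160), centred and about 2° off. I lower it.

Emit:
jog_arm:
  motion:
    - [0,0,-0.03,1,0,25,32]
    - [0,0,-0.03,1,0,55,32]
    - [0,0,-0.03,1,0,75,32]
    - [0,0,-0.03,1,0,84,32]
    - [0,0,-0.03,1,0,87.5,32]
    - [0,0,-0.03,1,0,87.5,32]
    - [0,0,-0.03,1,0,87.5,52]
    - [0,0,-0.03,1,0,87.5,62]
    - [0,0,-0.03,1,0,50,68]
    - [0,0,-0.03,1,0,-10,80]

```text
t: 22.28
eef_pos: [0.6373, 0.1405, 0.1113]
tool_rot: [-0.001, 0.696, 0.718, -0.002]
contact_force: [1.1, 0.1, -0.4]
gripper_width: 0.937
grasp_force: 0.0
```

Emit:
jog_arm:
  motion:
    - [0,0,0,0,0,-30,85]
    - [0,0,0,38,-207,-38,85]
    - [0,0,0,38,-207,-38,85]
    - [0,0,0,38,-207,-38,85]
    - [0,0,0,38,-207,-38,85]
    - [0,0,0,38,-207,-38,85]
    - [0,0,0,38,-207,-38,85]
    - [0,0,0,38,-207,-38,85]

```text
t: 23.28
eef_pos: [0.432, 0.1724, 0.1499]
tool_rot: [0.0, 0.697, 0.717, 0.0]
contact_force: [0.3, -0.3, 0.3]
gripper_width: 0.993
grasp_force: 0.0
```

Run:
```python
from h import *
np.set_printoptions(precision=4,suppress=True)
w,T,W=wrist(); print(W); s=bot.read_camera("scene")
g=cv2.cvtColor(w["pixels"],cv2.COLOR_RGB2GRAY)
m=np.zeros_like(g); m[100:330,180:370]=(g[100:330,180:370]<70)
n,l,st,c=cv2.connectedComponentsWithStats(m)
for i in range(1,n):
    if st[i,4]>800: print(st[i],c[i],onz(w,T,c[i],.044), W[:2,:2].T@(onz(w,T,c[i],.044)-W[:2,3]))
print([(np.round(r["xy"]),round(r["score"],2),onz(w,T,r["xy"],.022)) for r in bot.spot_in("jar_round_large",w)][:3])
v=np.hstack([w["pixels"][60:380,100:450],cv2.resize(s["pixels"][260:340,220:330],(440,320))]); cv2.imwrite("pics/w9.png",v[:,:,::-1])
```

```text
[[-0.0286  0.9996  0.0008  0.432 ]
 [ 0.9996  0.0286  0.0003  0.1724]
 [ 0.0002  0.0008 -1.      0.1499]
 [ 0.      0.      0.      1.    ]]
[ 234  153   85   85 3970] [277.5282 204.1776] [0.4339 0.1739] [0.0014 0.0019]
[(array([278., 193.]), 0.66, array([0.4345, 0.177 ]))]
```

View pics/w9.png

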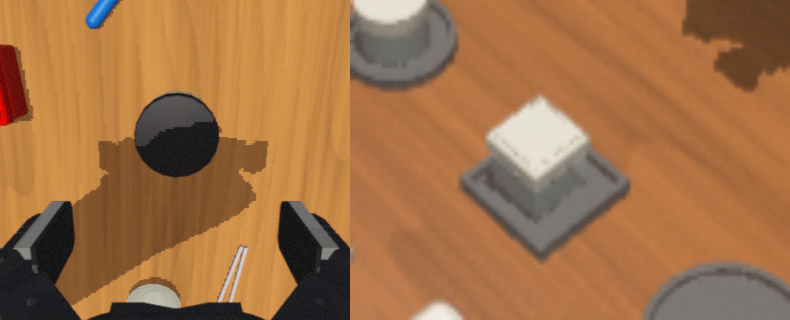

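The square medium jar is seated. The large round lid is centred at wrist pixel (276,195), about (0.433, 0.180).

Emit:
jog_arm:
  motion:
    - [0,0,0,8,1.5,40,85]
    - [0,0,0,8,1.5,85,85]
    - [0,0,0,8,1.5,120,85]
    - [0,0,0,8,1.5,136,80]
    - [0,0,0,8,1.5,136,72]
    - [0,0,0,8,1.5,136,64]
    - [0,0,0,8,1.5,136,54]
    - [0,0,0,8,1.5,136,54]
    - [0,0,0,8,1.5,136,54]
  grip_force: 35

```text
t: 24.55
eef_pos: [0.4328, 0.181, 0.0151]
tool_rot: [0.0, 0.696, 0.718, 0.001]
contact_force: [-1.7, -1.4, 8.1]
gripper_width: 0.734
grasp_force: 39.1
```

Emit:
jog_arm:
  motion:
    - [0,0,0,0,0,-8,54]
    - [0,0,0,0,0,-30,54]
    - [0,0,0,4,10,-58,54]
    - [0,0,0,14,33,-80,54]
    - [0,0,0,29,67,-86,54]
    - [0,0,0,44,104,-86,54]
    - [0,0,0,60,141,-86,54]
    - [0,0,0,74,175,-86,54]
    - [0,0,0,84,198,-86,54]
    - [0,0,0,87,205.5,-86,54]

```text
t: 25.8
eef_pos: [0.6356, 0.2743, 0.1]
tool_rot: [0.0, 0.696, 0.718, 0.0]
contact_force: [-0.7, 0.1, -1.3]
gripper_width: 0.738
grasp_force: 39.1
```

Run:
```python
from h import *
np.set_printoptions(precision=4,suppress=True)
w,T,W=wrist(); cv2.imwrite("pics/w10.png",w["pixels"][:,:,::-1]); print(W)
for k in ["holder_round_large"]:
    print(k,[(np.round(r["xy"]),round(r["score"],2),onz(w,T,r["xy"],.004)) for r in bot.tip_of(k,w)+bot.spot_in(k,w)][:4])
for y,dx in ((.2735,0),(.2735,-.044),(.2735,.044),(.3175,0)): print(proj(w,T,[.636+dx,y,.01]))
```

```text
[[-0.03    0.9995  0.0005  0.6356]
 [ 0.9995  0.03    0.0004  0.2743]
 [ 0.0004  0.0005 -1.      0.1   ]
 [ 0.      0.      0.      1.    ]]
holder_round_large [(array([274., 208.]), 0.77, array([0.6352, 0.2758])), (array([274., 185.]), 0.83, array([0.6347, 0.2921]))]
[275.5157 213.1836]
[212.8353 211.3806]
[338.013  214.9813]
[277.4835 150.1668]
```

View pics/w10.png

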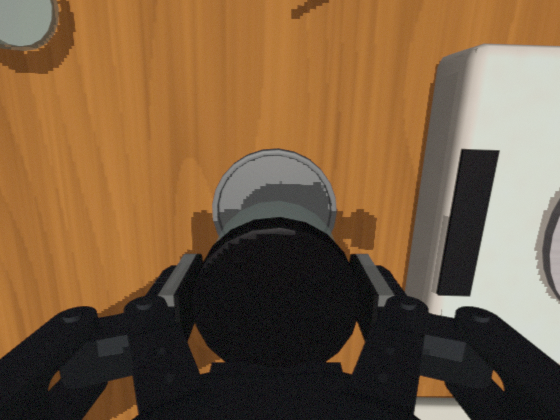

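The holder outline, with its top at row 149 and sides at columns 213 and 336, matches the prediction. The scale on the right clears the fingers. I lower and release.

Emit:
jog_arm:
  motion:
    - [0,0,0,0,-0.5,25,54]
    - [0,0,0,0,-0.5,52,54]
    - [0,0,0,0,-0.5,69,54]
    - [0,0,0,0,-0.5,76,54]
    - [0,0,0,0,-0.5,79.5,54]
    - [0,0,0,0,-0.5,79.5,54]
    - [0,0,0,0,-0.5,79.5,74]
    - [0,0,0,0,-0.5,79.5,82]
    - [0,0,0,0,-0.5,40,85]
    - [0,0,0,0,-0.5,-20,85]

```text
t: 27.2
eef_pos: [0.633, 0.2732, 0.1193]
tool_rot: [-0.001, 0.696, 0.718, -0.002]
contact_force: [1.2, 0.0, 0.4]
gripper_width: 0.993
grasp_force: 0.0
```

Emit:
jog_arm:
  motion:
    - [0,0,0,0,0,-60,85]
    - [0,0,0,-50,-100,-110,85]
    - [0,0,0,-100,-150,-130,85]
    - [0,0,0,-100,-150,-130,85]
    - [0,0,0,-100,-150,-130,85]
    - [0,0,0,-100,-150,-130,85]
    - [0,0,0,-100,-150,-130,85]

```text
t: 28.08
eef_pos: [0.488, 0.1703, 0.2495]
tool_rot: [-0.0, 0.696, 0.718, 0.0]
contact_force: [0.1, 0.2, 0.1]
gripper_width: 0.997
grasp_force: 0.0
```

Run:
```python
from h import *
s=bot.read_camera("scene");d=bot.read_camera("side"); print(bot.get_obs()["t"])
v=np.hstack([cv2.resize(s["pixels"][190:390,150:350],(400,400)),cv2.resize(d["pixels"][110:310,250:450],(400,400))]); cv2.imwrite("pics/fin.png",v[:,:,::-1])
```

```text
28.175
```

View pics/fin.png

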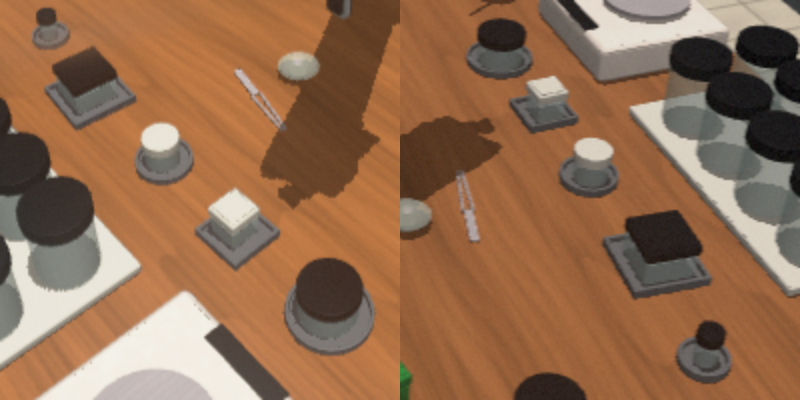

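Both views show all five jars upright, flat and inside their holders, and the arm is clear of them.

```bash
python3 -c "
from station import bot
print(bot.hand_in())"
```

```text
the job is handed in; nothing more can be done
None
```

All five jars are standing lid up in their own holders with none tipped, judging by the final camera views; I handed the job in at about 28 s of the 131 s allowed.

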